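Uncover the red stopcock and push it shut

TASK

The red stopcock in the grey valve box is hidden under the sliding steel cover. With the fingertips, push the cover along its rails all the way to the other end of the box without lifting it off them, then push the red handle clockwise (seen from above) until it is fully shut and take the hand away. Leave the blue handle as it is and do not disturb the padlock, nut and tape roll on the bench.

Things in the scene. Friction and masses are not known exactly. Their poses are not given: they have to be found in the camera images.
- valve_box: grey open-topped steel box fixed to the bench, 152 (x) x 286 (y) x 80 mm high; origin at the centre of its underside, on the bench. Inside it is one trough, 120 mm (x) x 270 mm (y), with two bays side by side along the box's y, bay centres at y = +67.5 and -67.5 mm; no wall between them. The tops of the two long sides are rails at z = 70 mm on which the cover slides along the box's y, between 7 mm wide lips and end walls (8 mm thick) that reach z = 80 mm.
- cover: loose steel cover plate, 134 (x) x 126 (y) x 6 mm, about 0.3 to 0.6 kg, lying on the rails at z = 70 mm with 2 mm play in x; origin at the centre of its underside, axes parallel to the box's. It starts over the bay of the red valve, whichever that is. It slides along the box's y with a few newtons until it meets the end wall, where its centre is at y = +72 or -72 mm in the box frame.
- cover_bar (a point): centre of the black bar handle on top of the cover (18 mm above the cover's underside): bar 60 mm along x, 12 mm wide along y, standing from 6 to 30 mm above the underside; its long sides can be pushed
- red_valve: brass stopcock with a red handle, fixed in one bay of the box; origin at the bay's centre at bench level, axes parallel to the box's. Its pipe runs along x at y = -12 mm in this frame, top of the brass 45 mm above the bench, and stands 19 mm out of the box on both sides.
- red_pivot (a point): point on the upright turning axis of the red handle, at x = +25, y = -12 mm in the frame of red_valve, 52 mm above the bench
- red_tip (a point): point at the outer end of the red handle, 65 mm from the axis. The handle's red sleeve reaches from 15 to 65 mm from the axis, is 16 mm wide and stands from 47 to 61 mm above the bench, so its top is 9 mm below the rails
- red_handle (a joint): angle of the red handle, rad: 0 = fully open, handle pointing along the valve's -x; it grows clockwise seen from above to 1.571 = fully shut at its stop, handle pointing along the valve's +y. Stays where it is left; about 2 to 3 N at the sleeve move it. Starts between 0 and 0.3.
- blue_valve: the same stopcock with a blue handle, in the other bay, uncovered at the start; origin at its bay's centre at bench level. Its handle must not be moved; the cover passes over it.
- blue_tip (a point): point at the outer end of the blue handle, 65 mm from its axis
- padlock: small loose brass padlock, 61 x 40 x 17 mm, lying on the bench in front of the box; origin at the centre of its underside
- nut: loose steel hexagon nut, 30 x 26 x 13 mm, on the bench in front of the box; origin at the centre of its underside
- tape_roll: loose roll of black tape, 68 mm across, 18 mm high, on the bench in front of the box; origin at the centre of its underside
- blue_handle (a joint): angle of the blue handle, rad, same meaning as the red one; must stay as it is

How it is judged:
By the outcome, as a careful person would: the job done as asked, in the order asked, and still so for the second after the job is handed in, with the robot touching nothing.
It also fails if it takes over 45 s, if anything falls off the work surface, if the arm or the gripper's body presses on something with over 40 N, if the wrist force passes 120 N, or if a joint passes its speed limit or range.

ROBOT

A 7-joint arm with a two-finger parallel gripper is mounted at the origin on the work surface; the furniture and walls round the work are solid. World frame = base frame: x ahead of the robot, y to its left, z up, the work surface at z = 0. Lengths are in mm, angles in rad, forces in N, time in s.
With the tool pointing down it reaches from about 350 to 900 mm from the base axis. Payload 8.1 kg.
Tool frame: the origin (TCP) lies on the centre line of the jaws, within the pads' length; the fingertips stand 19 mm ahead of it and the grasp point (between the pads) is the TCP; y points along the fingers, z is the direction in which the jaws open and shut, and the axes are right-handed (so a half turn about y gives the same grasp; the last joint's range is limited). The gripper opens to 85 mm and grips with 20 to 120 N. Pads are 22 mm wide; open, the fingers measure 114 mm over their backs; the gripper's body (76 mm by 85 mm) begins 54 mm behind the grasp point. The pads swing forward as they close: fully open they stand 13 mm farther back than shut.
Start: joints at [1.094, 0.434, 0.025, 1.573, -0.012, 1.134, -0.075], TCP at [228.2, -581.864, 250.323] pointing down, gripper open.
Joint ranges: [-2.62, 2.62], [-0.44, 2.09], [-1.27, 1.32], [0.08, 2.57], [-1.32, 4.46], [0.12, 2], [-2.74, 2.74]. Speed limits (rad/s): [2.22, 2.22, 3.01, 3.01, 3.14, 3.14, 3.14].

INTERFACE

Orientations are given as [roll, pitch, yaw] about the fixed x, y, z axes, in that order (R = Rz(yaw) Ry(pitch) Rx(roll)).
In Python, from plant import ctrl, camera, job gives the robot as it stands.
- The arm moves only by the tool arm_command, never from a script. Its argument "rows" is a list of rows, each an object with "offset": the shift along the tool's x, y, z in mm, a list of three; "dr": the turn, a rotation vector about the tool's x, y, z in rad, a list of three; "jaw": the finger opening in mm, from 0 to 85.4. A call has 1 to 8 rows; each row shifts and turns the commanded pose from where the row before left it, along the tool's axes as they then stand; what a row does not reach is not made up. A row lasts 1/12 s, in which the tool goes at most 41.7 mm and 7.16 degrees, less where a joint would pass 70% of its speed; a pose out of reach is approached as far as the arm can. A call is refused whole if a number of a shift passes 41.7 or a number of a turn 0.125, either way. A call with a gripper value outside its range is refused whole. The fingers move at their own pace and stop on an object; "newtons" is the grip in N (left out, the last holds). Time passes only in rows, so rows that do not move let the fingers close. It gives the time, the measured TCP pose, the force and the opening at its end, in the units of the state.
- ctrl.observe(): the state, without advancing time (a new reading comes with each control period).
- camera(name): name is "scene" or "top"; returns a dict with "image" (400x640x3 uint8, red, green, blue), "fx", "fy", "cx", "cy" (pixels), "distortion" ([k1, k2, p1, p2, k3] as OpenCV has them; the pictures are not rectified), "world_from_camera" (4x4, takes a point from camera to world coordinates). Camera axes: x right, y down, z forward; pixel columns grow to the right and rows downward; lengths in mm; the calibration is good to about 2 mm. A picture is of the moment at which its call begins. There is no depth.
- job.sign_off(): hands the job in, once; it reports no verdict.
The state is a dict: "t": time; "joints": joint angles; "joint_velocities": joint speeds; "joint_efforts": joint torques, N m; "eef_pos": TCP position; "ee_rot": TCP orientation; "ft_force": force on the tool from outside, world axes, zero at the start; "wrist_torque": the same for the moment, N m; "grip_width": opening from 0.0 (shut) to 1.0 (fully open).
Only numpy, scipy, OpenCV 4.12 (cv2) and the standard library are available. Lean on these libraries where they do the work, as an engineer would, in place of code of your own. Each camera call takes 0.05 s, during which the arm holds its last target.

## Working session

There is one attempt and no reset: what is moved stays moved. The work goes in short steps, Python scripts to look and compute and a tool call to move; the robot and the scene stay as the last step left them, time stands still between calls to the robot, and variables do not carry over. Pictures are saved under pics/ and viewed, and the job is handed in when it is done.

Besides the shell and the picture viewer there is one more tool, called after "Emit:" in YAML: its name, and indented under it one key for each argument. arm_command: Moves the arm, as the interface text tells. Its arguments: {"type":"object","properties":{"rows":{"type":"array","items":{"type":"object","properties":{"offset":{"type":"array","items":{"type":"number"}},"dr":{"type":"array","items":{"type":"number"}},"jaw":{"type":"number"}}}},"newtons":{"type":"number"}},"required":["rows"]}

```bash
mkdir -p pics; ls
python3 - <<'E'
from plant import ctrl,camera,job
import cv2,numpy as np
s=ctrl.observe();print({k:np.round(v,3).tolist() for k,v in s.items()})
for n in("scene","top"):
    c=camera(n);cv2.imwrite(f"pics/{n}0.png",c["image"][:,:,::-1])
    print(n,c["fx"],c["fy"],c["cx"],c["cy"],c["distortion"],np.round(c["world_from_camera"],3).tolist())
E
```

```text
pics
{'t': 0.0, 'joints': [1.094, 0.435, 0.025, 1.574, -0.012, 1.134, -0.075], 'joint_velocities': [-0.0, -0.001, 0.0, -0.002, 0.001, 0.001, 0.001], 'joint_efforts': [0.001, -67.047, 1.025, -31.621, 0.015, 0.013, -0.0], 'eef_pos': [228.01, -581.381, 249.498], 'ee_rot': [-1.572, -0.0, -2.768], 'ft_force': [-0.887, 0.597, -0.052], 'wrist_torque': [0.0, 0.037, 0.032], 'grip_width': 0.996}
scene 454.97719156181336 454.97719156181336 317.0268060310869 194.99453390517453 [-0.04652564  0.          0.          0.          0.        ] [[-0.677, -0.535, 0.506, 61.22], [-0.736, 0.496, -0.46, 230.191], [-0.005, -0.684, -0.73, 695.273], [0.0, 0.0, 0.0, 1.0]]
top 366.4727344656891 366.4727344656891 318.83201297566427 199.05860936356578 [-0.03337248  0.          0.          0.          0.        ] [[-0.012, -0.993, 0.119, 419.139], [-0.999, 0.016, 0.029, -160.45], [-0.03, -0.118, -0.993, 932.997], [0.0, 0.0, 0.0, 1.0]]
```

View pics/scene0.png

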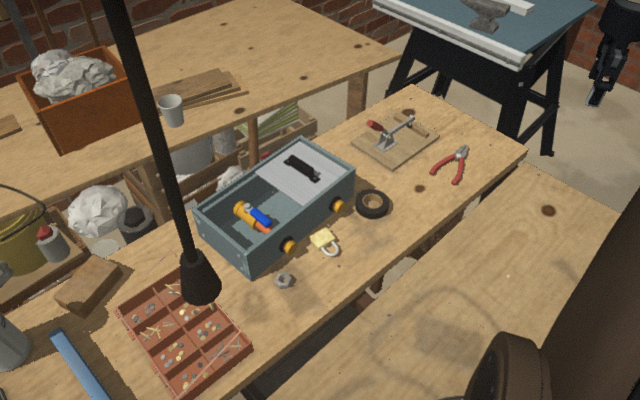

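View pics/top0.png

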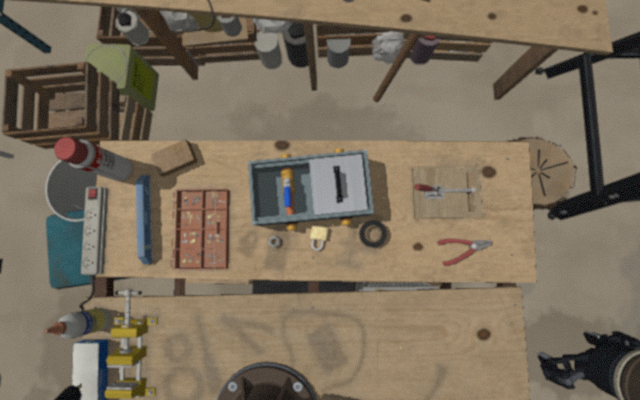

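The top view has the box lying across the bench. The cover is over its right half (-y world), the blue valve is exposed at about (288,190), and the nut, padlock and tape roll are in front. In the scene view a vertical black rod hangs on the left, so I'll enlarge that and locate it.

```bash
cat > h.py <<'E'
from plant import ctrl,camera,job
import cv2,numpy as np
def K(c): return np.array([[c["fx"],0,c["cx"]],[0,c["fy"],c["cy"]],[0,0,1]])
def ray(c,px):
    p=cv2.undistortPoints(np.array([[px]],float),K(c),np.array(c["distortion"]))[0,0]
    T=np.array(c["world_from_camera"]);return T[:3,3],T[:3,:3]@np.array([p[0],p[1],1])
def onz(c,px,z):
    o,d=ray(c,px);return o+d*(z-o[2])/d[2]
def proj(c,P):
    T=np.linalg.inv(np.array(c["world_from_camera"]))
    P=np.atleast_2d(np.array(P,float))
    return cv2.projectPoints(P,cv2.Rodrigues(T[:3,:3])[0],T[:3,3],K(c),np.array(c["distortion"]))[0][:,0]
def crop(c,x0,y0,w,h,s,name):
    im=c["image"][y0:y0+h,x0:x0+w,::-1]
    cv2.imwrite(name,cv2.resize(im,None,fx=s,fy=s,interpolation=cv2.INTER_CUBIC))
E
python3 - <<'E'
from h import *
t=camera("top");s=camera("scene")
crop(t,240,140,145,110,5,"pics/t1.png");crop(s,185,130,215,165,3.7,"pics/s1.png")
for z in range(0,700,100):
    P=onz(s,(200,290),z);print(z,P.round(),proj(t,P).round())
E
```

```text
0 [515.  98.   0.] [[229. 207.]]
100 [449. 117. 100.] [[209. 231.]]
200 [384. 136. 200.] [[183. 262.]]
300 [319. 155. 300.] [[148. 303.]]
400 [254. 174. 400.] [[100. 360.]]
500 [189. 193. 500.] [[ 31. 443.]]
600 [123. 212. 600.] [[-73. 570.]]
```

```bash
sleep 0
```

```text
(no output)
```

View pics/t1.png

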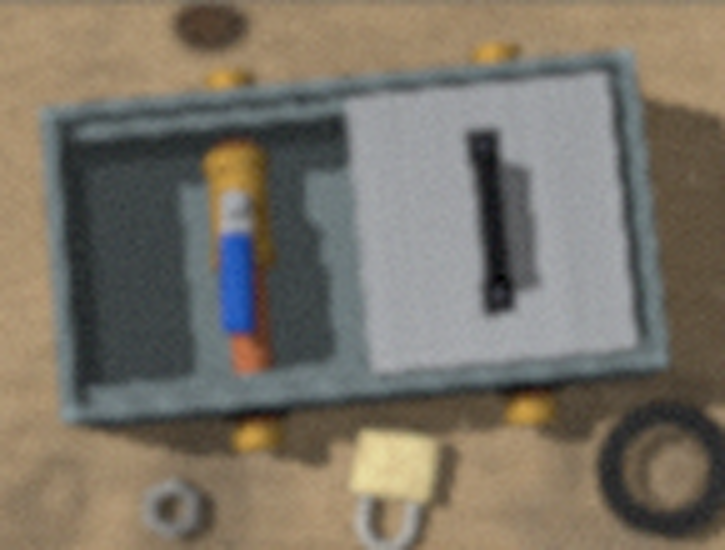

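View pics/s1.png

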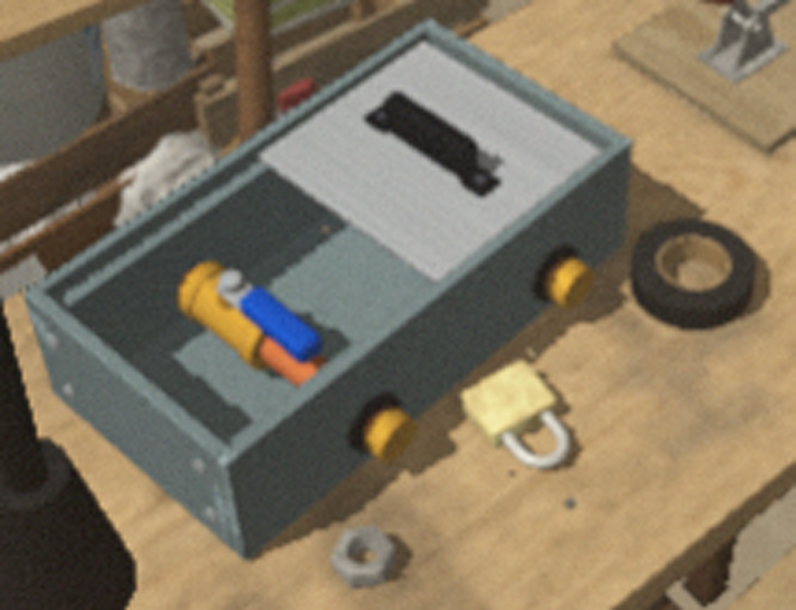

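Lamp: its ray only leaves the top camera's view above z≈430 (around x<250, y≈180), so it's clear of the work. Next I'll fit the box pose.

Run:
```python
from h import *
from scipy.optimize import least_squares
t=camera("top");s=camera("scene")
T=lambda x,y:(240+x/5,140+y/5); S=lambda x,y:(185+x/3.7,130+y/3.7)
# box top outer corners (x,y signs): image up=+x, left=+y
C=[(76,143,80),(76,-143,80),(-76,-143,80),(-76,143,80)]
tp=[T(43,110),T(630,52),T(665,365),T(70,420)]
sp=[S(30,292),S(430,22),S(631,147),S(228,462)]
def W(p,P):
    P=np.array(P,float);c,n=np.cos(p[2]),np.sin(p[2])
    return np.c_[p[0]+c*P[:,0]-n*P[:,1],p[1]+n*P[:,0]+c*P[:,1],P[:,2]]
def f(p,m):
    r=[]
    if m&1:r.append((proj(t,W(p,C))-tp).ravel())
    if m&2:r.append((proj(s,W(p,C))-sp).ravel())
    return np.concatenate(r)
for m in(1,2,3):
    q=least_squares(f,[530,-120,0.1],args=(m,));print(m,q.x.round(3),q.fun.round(1))
p=q.x
for n,P in dict(bar=(0,-72,88),redpiv=(25,-79.5,52)).items(): print(n,W(p,[P]).round(1),proj(t,W(p,[P])).round(1),proj(s,W(p,[P])).round(1))
# bar top ends measured
a=[T(482,132),T(498,310)];print([onz(t,x,100).round(1) for x in a])
print([onz(s,S(*x),98).round(1) for x in [(395,100),(490,178)]])
print(W(p,[(-0,-72,98),(30,-72,98),(-30,-72,98)]).round(1))
```

```text
1 [ 5.50078e+02 -1.15808e+02  8.10000e-02] [-0.8 -0.5  1.1 -0.7  1.3  0.2 -1.7  0.9]
2 [ 5.52044e+02 -1.15834e+02  7.60000e-02] [-1.8  0.1  0.5 -1.2  1.6 -1.5 -0.2  1.2]
3 [ 5.51114e+02 -1.15684e+02  7.80000e-02] [-0.7 -1.1  1.2 -1.   1.1 -0.1 -1.8  0.2 -1.5  0.6  0.6 -1.   1.8 -1.3
  0.3  1.6]
bar [[ 556.7 -187.5   88. ]] [[340.6 183.1]] [[304.2 165.7]]
redpiv [[ 582.3 -193.    52. ]] [[342.3 175.1]] [[298.4 171.1]]
[array([ 594.1, -178.1,  100. ]), array([ 511.2, -183.9,  100. ])]
[array([ 583.8, -179.2,   98. ]), array([ 506.6, -176.3,   98. ])]
[[ 556.7 -187.5   98. ]
 [ 586.6 -185.1   98. ]
 [ 526.8 -189.8   98. ]]
```

```bash
cat > ov.py <<'E'
from h import *
def W(p,P):
    P=np.array(P,float);c,n=np.cos(p[2]),np.sin(p[2])
    return np.c_[p[0]+c*P[:,0]-n*P[:,1],p[1]+n*P[:,0]+c*P[:,1],P[:,2]]
def rect(x0,x1,y0,y1,z): return [(x0,y0,z),(x1,y0,z),(x1,y1,z),(x0,y1,z)]
def overlay(c,p,polys,x0,y0,w,h,s,name):
    im=cv2.resize(c["image"][y0:y0+h,x0:x0+w,::-1],None,fx=s,fy=s,interpolation=cv2.INTER_CUBIC)
    for P,col in polys:
        q=(proj(c,W(p,P))-[x0,y0]+.5)*s-.5
        cv2.polylines(im,[np.round(q*8).astype(np.int32).reshape(-1,1,2)],True,col,1,cv2.LINE_AA,3)
    cv2.imwrite(name,im)
def std(cy): return [(rect(-76,76,-143,143,80),(0,255,0)),(rect(-67,67,cy-63,cy+63,76),(0,0,255)),(rect(-30,30,cy-6,cy+6,100),(255,0,255)),(rect(-60,60,-135,135,70),(255,255,0))]
E
python3 - <<'E'
from ov import *
p=[551,-115.7,.078]
t=camera("top");s=camera("scene")
overlay(t,p,std(-72),240,140,145,110,5.5,"pics/ot.png");overlay(s,p,std(-72),185,120,190,160,4,"pics/os.png")
E
```

```text
(no output)
```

View pics/ot.png

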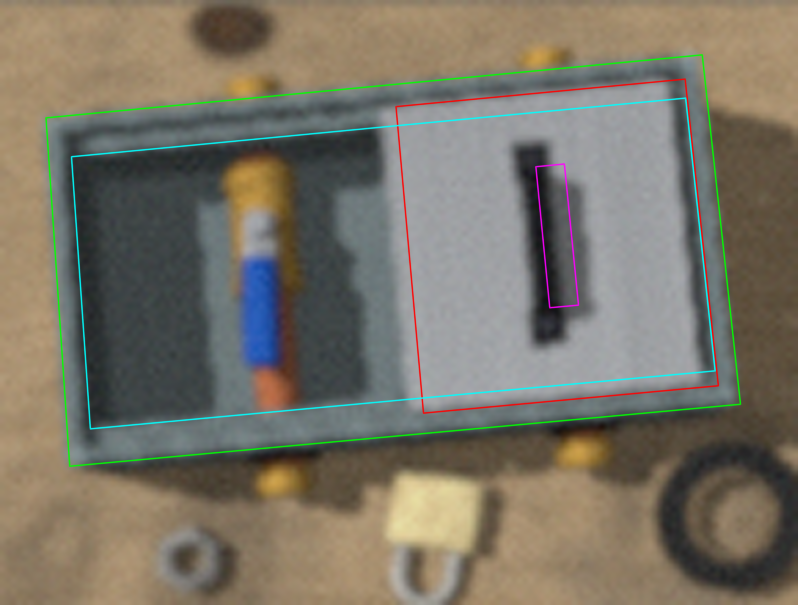

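View pics/os.png

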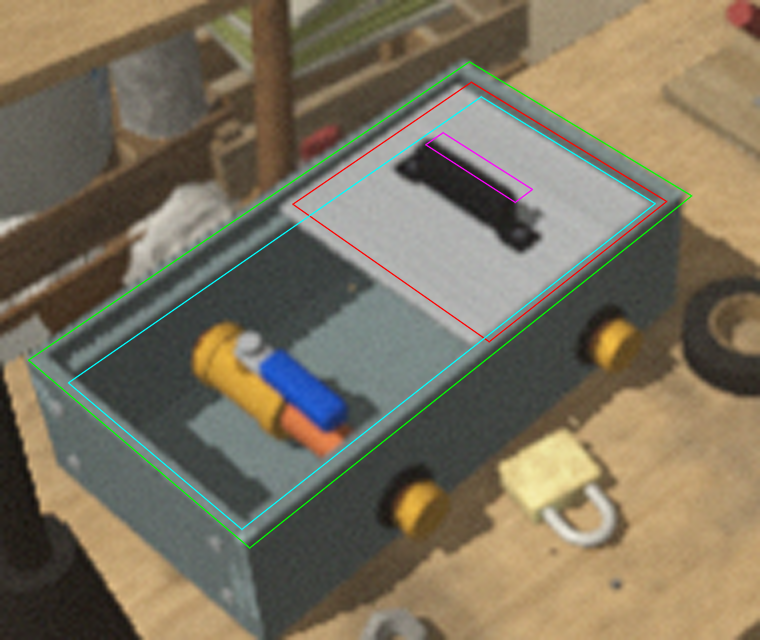

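Run:
```python
from ov import *
t=camera("top");s=camera("scene")
crop(t,240,140,75,90,8,"pics/ta.png");crop(t,310,140,75,90,8,"pics/tb.png")
```

```text
(no output)
```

View pics/ta.png

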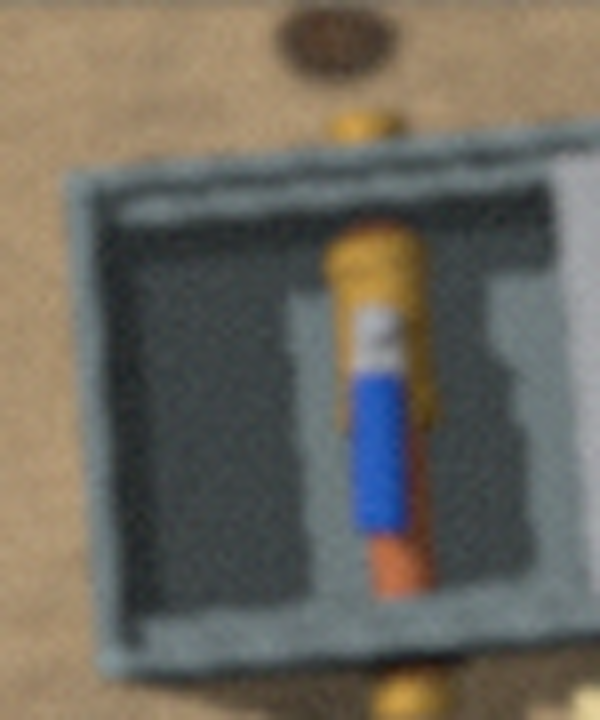

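View pics/tb.png

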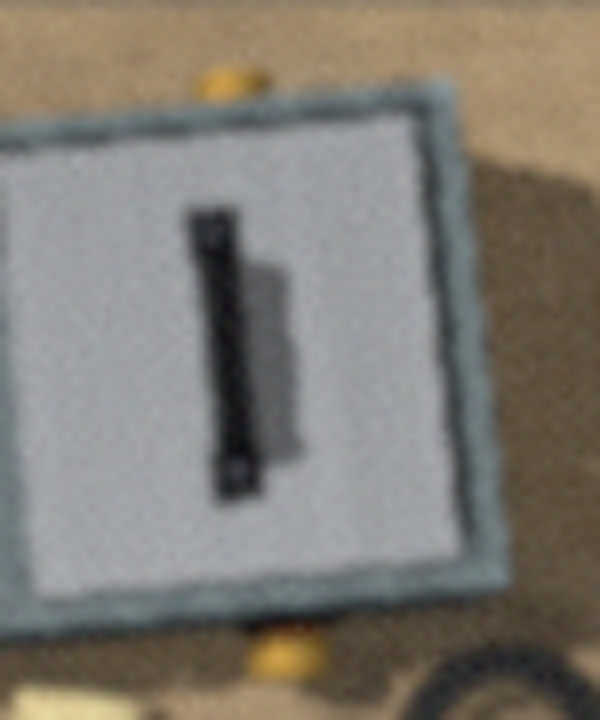

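Run:
```python
from ov import *
from scipy.optimize import least_squares
t=camera("top");s=camera("scene")
u=lambda x0,y0,k,P:[((x+.5)/k-.5+x0,(y+.5)/k-.5+y0) for x,y in P]
C=np.array([(76,143,80),(76,-143,80),(-76,-143,80),(-76,143,80)],float)
tp=np.array(u(240,140,8,[(72,175)])+u(310,140,8,[(457,85),(510,588)])+u(240,140,8,[(105,675)]))
sp=np.array(u(185,120,4,[(35,359),(470,66),(685,194),(245,545)]))
def f(p,m):
    Q=C+[0,0,p[3]];r=[]
    if m&1:r.append((proj(t,W(p,Q))-tp).ravel())
    if m&2:r.append((proj(s,W(p,Q))-sp).ravel())
    return np.concatenate(r)
for m in(1,2,3):
    q=least_squares(f,[550,-115,.08,0],args=(m,));print(m,q.x.round(3),q.fun.round(1))
p=q.x
cov=u(310,140,8,[(415,115),(462,555),(35,597),(5,155)])  # TR,BR,BL,(TL)
c,n=np.cos(p[2]),np.sin(p[2]);R=np.array([[c,n],[-n,c]])
for dz in(0,p[3]):
  print("cover in box",[(R@(onz(t,x,76+dz)[:2]-p[:2])).round(1) for x in cov])
  for e in [(215,228),(238,475)]:
    print("bar", (R@(onz(t,u(310,140,8,[e])[0],85+dz)[:2]-p[:2])).round(1))
```

```text
1 [ 5.51901e+02 -1.15132e+02  7.60000e-02 -9.47600e+00] [ 0.  -0.1 -0.1  0.   0.   0.   0.   0.1]
2 [ 5.58706e+02 -1.20454e+02  7.30000e-02 -9.68800e+00] [-0.8 -0.3 -0.4 -0.2  0.3  1.1  0.8 -0.5]
3 [ 5.51803e+02 -1.16031e+02  7.50000e-02 -1.80200e+00] [-0.3 -0.8  0.7 -0.7  0.8 -0.2 -0.3 -0.1 -1.7  0.3 -0.2 -0.7  1.4  0.9
  0.8  0.8]
cover in box [array([  67.1, -128.2]), array([ -65.2, -128.5]), array([-66.2,  -2.9]), array([66.4, -5.3])]
bar [ 36.6 -65.3]
bar [-36.8 -65.2]
cover in box [array([  67.5, -128.4]), array([ -65. , -128.7]), array([-66. ,  -2.8]), array([66.9, -5.2])]
bar [ 37.  -65.4]
bar [-36.6 -65.2]
```

```bash
cat > go.py <<'E'
import sys
from ov import *
B=[552,-115.5,.076]
from scipy.spatial.transform import Rotation as Ro
def st():
    o=ctrl.observe();R=Ro.from_euler('xyz',o["ee_rot"]).as_matrix()
    c,n=np.cos(B[2]),np.sin(B[2]);d=np.array(o["eef_pos"])-[B[0],B[1],0]
    b=[c*d[0]+n*d[1],-n*d[0]+c*d[1],d[2]]
    print("t",round(o["t"],2),"box xyz",np.round(b,1),"yaw",round(o["ee_rot"][2]-B[2]+np.pi,3),"F",np.round(o["ft_force"],1),"w",round(o["grip_width"],2))
    return o,R,np.array(b)
if __name__=="__main__":
    o,R,b=st()
    for a in sys.argv[1:]:
        g=np.array(eval(a),float);w=W(B,[g])[0]
        print(a,"tool offset from now",(R.T@(w-np.array(o["eef_pos"]))).round(1))
E
echo
```

```text
(no output)
```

Emit:
arm_command:
  rows:
    - {"offset":[0,-10,0],"dr":[0,0.1,0],"jaw":0}
    - {"offset":[0,-10,0],"dr":[0,0.1,0],"jaw":0}
    - {"offset":[0,0,0],"dr":[0,0.098,0],"jaw":0}

```text
t: 0.85
eef_pos: [228.5, -582.7, 272.3]
ee_rot: [-1.568, 0.001, -3.071]
ft_force: [0.1, 0.1, 0.1]
grip_width: 0.6
```

```bash
python3 go.py "(0,-108,200)"
```

```text
t 0.85 box xyz [-358.1 -441.3  272.3] yaw -0.005 F [0.1 0.1 0.1] w 0.6
(0,-108,200) tool offset from now [-356.2   71.8 -335.4]
```

Emit:
arm_command:
  rows:
    - {"offset":[-28,0,-26],"jaw":0}
    - {"offset":[-28,0,-26],"jaw":0}
    - {"offset":[-28,0,-26],"jaw":0}
    - {"offset":[-28,0,-26],"jaw":0}
    - {"offset":[-28,0,-26],"jaw":0}
    - {"offset":[-28,0,-26],"jaw":0}
    - {"offset":[-28,0,-26],"jaw":0}
    - {"offset":[-28,0,-26],"jaw":0}

```text
schema error: expected keys offset, dr, jaw
```

```bash
python3 go.py "(0,-108,200)" "(0,-108,130)"
```

```text
t 0.85 box xyz [-358.1 -441.3  272.3] yaw -0.005 F [0.1 0.1 0.1] w 0.6
(0,-108,200) tool offset from now [-356.2   71.8 -335.4]
(0,-108,130) tool offset from now [-356.1  141.8 -335.5]
```

Emit:
arm_command:
  rows:
    - {"offset":[-28,0,-26],"dr":[0,0,0],"jaw":0}
    - {"offset":[-28,0,-26],"dr":[0,0,0],"jaw":0}
    - {"offset":[-28,0,-26],"dr":[0,0,0],"jaw":0}
    - {"offset":[-28,0,-26],"dr":[0,0,0],"jaw":0}
    - {"offset":[-28,0,-26],"dr":[0,0,0],"jaw":0}
    - {"offset":[-28,0,-26],"dr":[0,0,0],"jaw":0}
    - {"offset":[-28,0,-26],"dr":[0,0,0],"jaw":0}
    - {"offset":[-28,0,-26],"dr":[0,0,0],"jaw":0}

```text
t: 1.52
eef_pos: [436.9, -356.0, 270.6]
ee_rot: [-1.57, 0.0, -3.066]
ft_force: [0.6, -0.5, 0.2]
grip_width: -0.001
```

```bash
python3 go.py "(0,-108,200)" "(0,-108,130)"
```

```text
t 1.52 box xyz [-133.1 -231.   270.6] yaw -0.0 F [ 0.6 -0.5  0.2] w -0.0
(0,-108,200) tool offset from now [-133.    70.6 -123.1]
(0,-108,130) tool offset from now [-133.   140.6 -123.1]
```

Emit:
arm_command:
  rows:
    - {"offset":[-27,10,-24],"dr":[0,0,0],"jaw":0}
    - {"offset":[-27,20,-24],"dr":[0,0,0],"jaw":0}
    - {"offset":[-27,20,-25],"dr":[0,0,0],"jaw":0}
    - {"offset":[-26,20,-25],"dr":[0,0,0],"jaw":0}
    - {"offset":[-26,20,-25],"dr":[0,0,0],"jaw":0}
    - {"offset":[0,20,0],"dr":[0,0,0],"jaw":0}
    - {"offset":[0,20,0],"dr":[0,0,0],"jaw":0}
    - {"offset":[0,0,0],"dr":[0,0,0],"jaw":0}

```text
t: 2.18
eef_pos: [557.2, -223.5, 136.6]
ee_rot: [-1.573, -0.006, -3.064]
ft_force: [-1.2, -0.7, 0.1]
grip_width: -0.001
```

Run:
```python
from go import *
st()
t=camera("top");s=camera("scene")
crop(t,240,130,160,120,5,"pics/t2.png");crop(s,185,60,200,150,4,"pics/s2.png")
```

```text
t 2.18 box xyz [  -3.  -108.   136.6] yaw 0.001 F [-1.2 -0.7  0.1] w -0.0
```

View pics/t2.png

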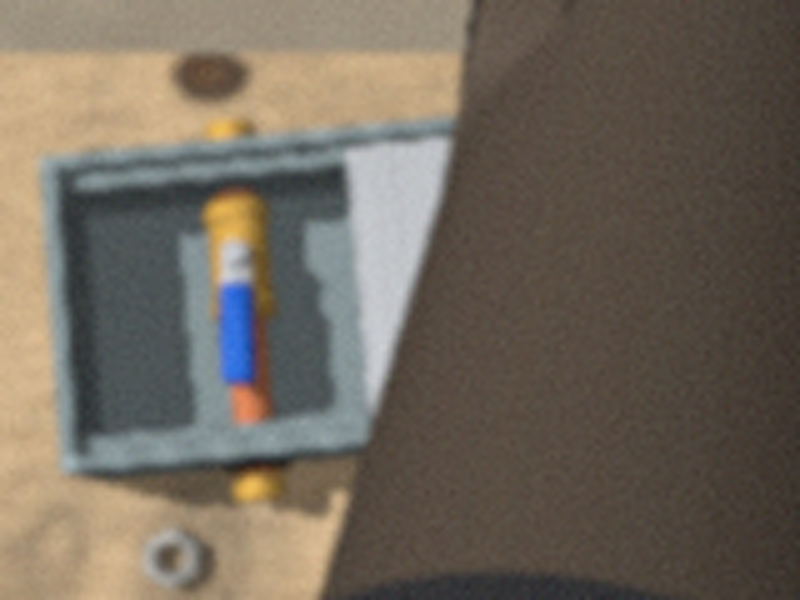

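View pics/s2.png

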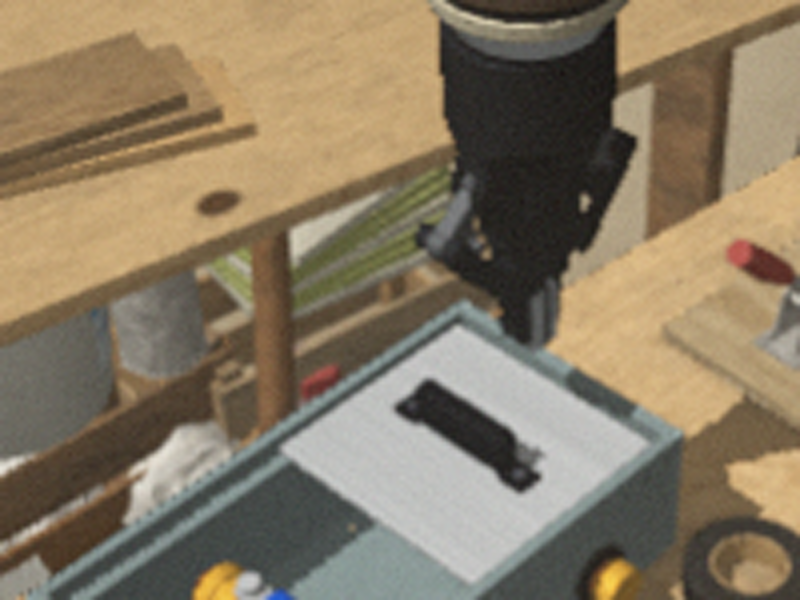

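Emit:
arm_command:
  rows:
    - {"offset":[-3,15,0],"dr":[0,0,0],"jaw":0}
    - {"offset":[0,14,0],"dr":[0,0,0],"jaw":0}
    - {"offset":[0,0,0],"dr":[0,0,0],"jaw":0}
    - {"offset":[0,0,0],"dr":[0,0,0],"jaw":0}

```text
t: 2.62
eef_pos: [562.1, -225.4, 112.5]
ee_rot: [-1.57, 0.001, -3.067]
ft_force: [-0.3, -0.5, 0.3]
grip_width: -0.003
```

Run:
```python
from go import *
o,R,b=st()
s=camera("scene")
e=np.array(o["eef_pos"]);k=[(proj(s,e+[0,0,-z])[0]-[225,80]+.5)*6-.5 for z in(0,19)];print(np.round(k))
crop(s,225,80,133,100,6,"pics/s3.png")
```

```text
t 2.62 box xyz [   1.7 -110.4  112.5] yaw -0.001 F [-0.3 -0.5  0.3] w -0.0
[[552. 399.]
 [553. 443.]]
```

View pics/s3.png

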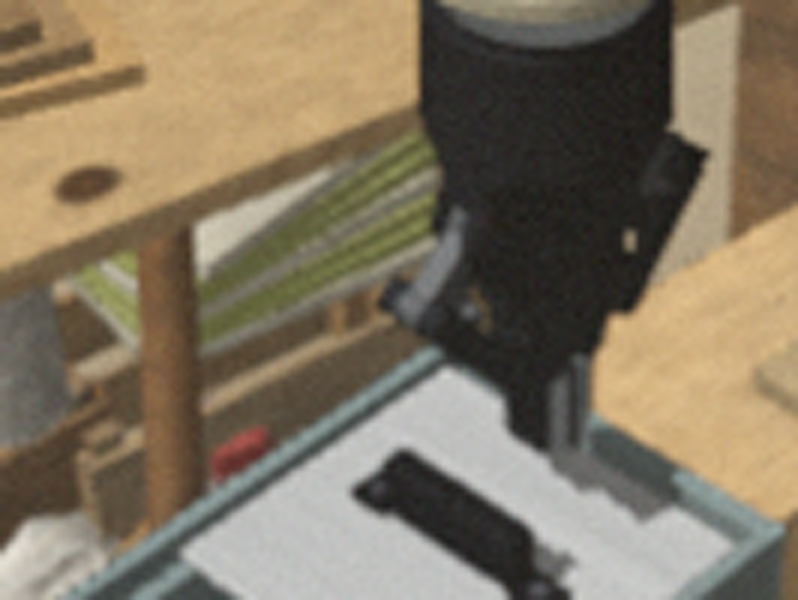

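Emit:
arm_command:
  rows:
    - {"offset":[1,10,0],"dr":[0,0,0],"jaw":0}
    - {"offset":[0,0,0],"dr":[0,0,0],"jaw":0}
    - {"offset":[0,0,-8],"dr":[0,0,0],"jaw":0}
    - {"offset":[0,0,-8],"dr":[0,0,0],"jaw":0}
    - {"offset":[0,0,-8],"dr":[0,0,0],"jaw":0}
    - {"offset":[0,0,-8],"dr":[0,0,0],"jaw":0}

```text
t: 3.17
eef_pos: [558.7, -192.0, 101.7]
ee_rot: [-1.57, 0.0, -3.065]
ft_force: [-0.0, -2.0, -0.8]
grip_width: 0.001
```

Run:
```python
from go import *
o,R,b=st()
s=camera("scene")
crop(s,185,90,200,150,4,"pics/s4.png")
```

```text
t 3.17 box xyz [  0.9 -76.8 101.7] yaw 0.0 F [-0.  -2.  -0.8] w 0.0
```

View pics/s4.png

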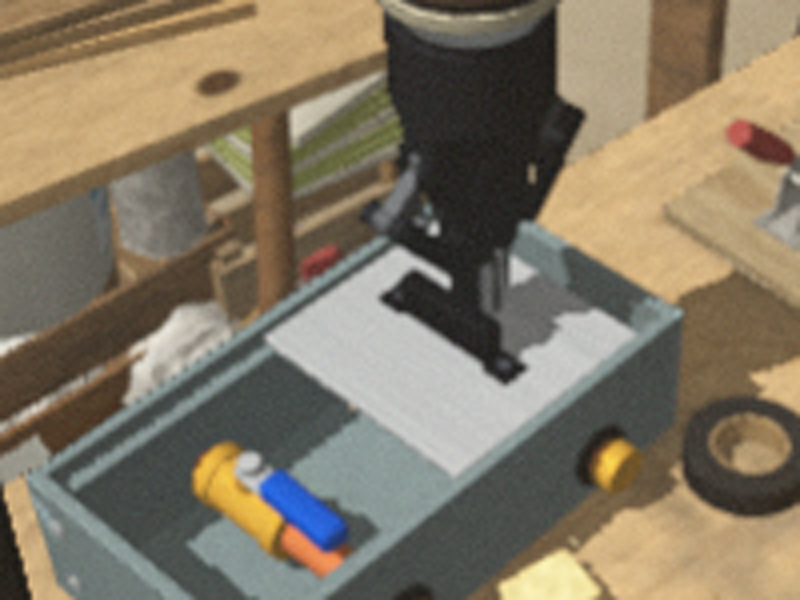

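The cover is already sliding with about 2 N, and the fingertip sits behind the middle of the bar at about (480,310). Carry on pushing.

Emit:
arm_command:
  rows:
    - {"offset":[0,0,-12],"dr":[0,0,0],"jaw":0}
    - {"offset":[0,0,-12],"dr":[0,0,0],"jaw":0}
    - {"offset":[0,0,-12],"dr":[0,0,0],"jaw":0}
    - {"offset":[0,0,-12],"dr":[0,0,0],"jaw":0}
    - {"offset":[0,0,-12],"dr":[0,0,0],"jaw":0}
    - {"offset":[0,0,-12],"dr":[0,0,0],"jaw":0}
    - {"offset":[0,0,-12],"dr":[0,0,0],"jaw":0}
    - {"offset":[0,0,-10],"dr":[0,0,0],"jaw":0}

```text
t: 3.88
eef_pos: [551.5, -97.7, 101.6]
ee_rot: [-1.571, 0.0, -3.065]
ft_force: [0.7, -4.0, 3.3]
grip_width: -0.004
```

Run:
```python
from go import *
o,R,b=st()
s=camera("scene")
crop(s,185,90,200,150,4,"pics/s5.png")
```

```text
t 3.88 box xyz [  0.8  17.8 101.6] yaw 0.0 F [ 0.7 -4.   3.3] w -0.0
```

View pics/s5.png

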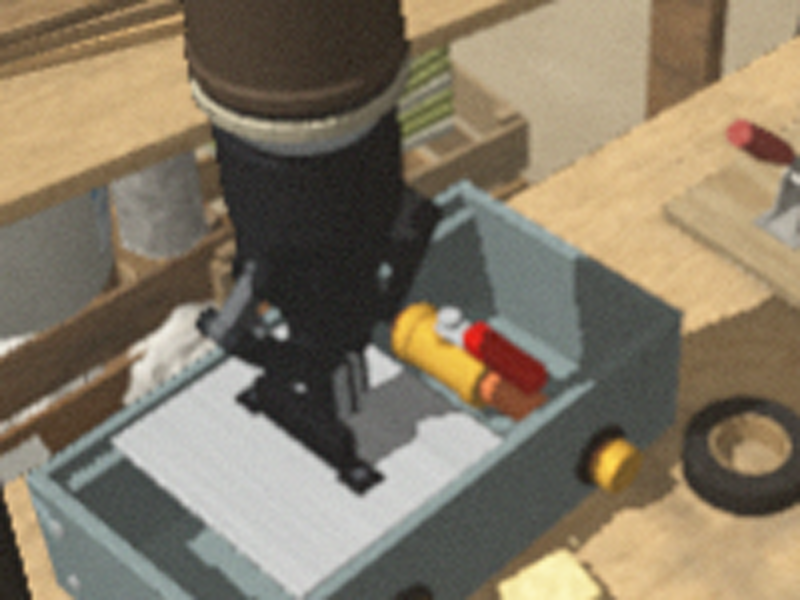

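Emit:
arm_command:
  rows:
    - {"offset":[0,0,-8],"dr":[0,0,0],"jaw":0}
    - {"offset":[0,0,-8],"dr":[0,0,0],"jaw":0}
    - {"offset":[0,0,-6],"dr":[0,0,0],"jaw":0}
    - {"offset":[0,0,-4],"dr":[0,0,0],"jaw":0}
    - {"offset":[0,0,-3],"dr":[0,0,0],"jaw":0}
    - {"offset":[0,0,-3],"dr":[0,0,0],"jaw":0}

```text
t: 4.43
eef_pos: [549.1, -67.3, 101.4]
ee_rot: [-1.57, 0.0, -3.066]
ft_force: [-0.8, -5.3, 3.1]
grip_width: -0.002
```

Emit:
arm_command:
  rows:
    - {"offset":[0,0,-2],"dr":[0,0,0],"jaw":0}
    - {"offset":[0,0,-2],"dr":[0,0,0],"jaw":0}

```text
t: 4.6
eef_pos: [549.4, -63.9, 101.5]
ee_rot: [-1.57, 0.001, -3.067]
ft_force: [5.5, -6.5, -1.1]
grip_width: 0.002
```

Emit:
arm_command:
  rows:
    - {"offset":[0,0,-2],"dr":[0,0,0],"jaw":0}
    - {"offset":[0,0,-2],"dr":[0,0,0],"jaw":0}

```text
t: 4.77
eef_pos: [549.7, -63.0, 101.8]
ee_rot: [-1.567, 0.002, -3.069]
ft_force: [3.4, -20.9, 4.5]
grip_width: 0.0
```

Run:
```python
from go import *
o,R,b=st()
s=camera("scene")
crop(s,185,110,200,150,4,"pics/s6.png")
```

```text
t 4.77 box xyz [  1.7  52.5 101.8] yaw -0.003 F [  3.4 -20.9   4.5] w 0.0
```

View pics/s6.png

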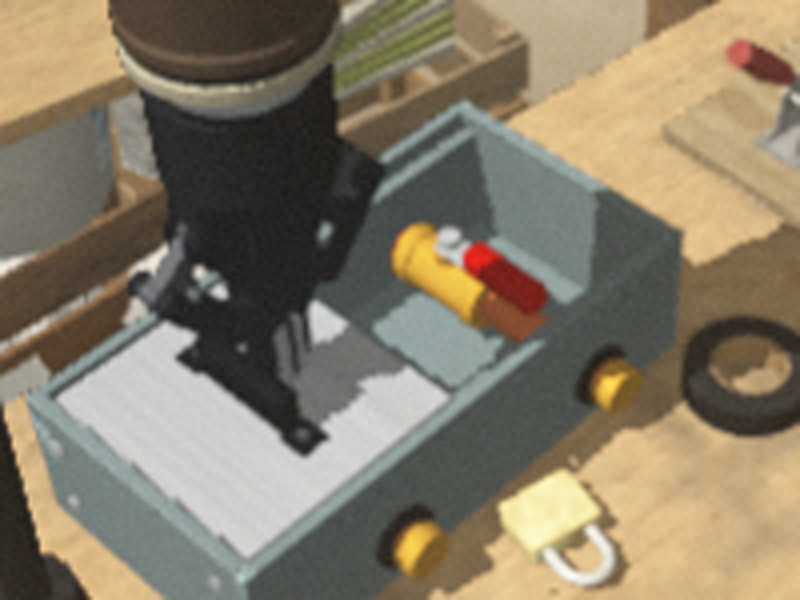

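Emit:
arm_command:
  rows:
    - {"offset":[0,0,8],"dr":[0,0,0],"jaw":0}
    - {"offset":[0,0,12],"dr":[0,0,0],"jaw":0}
    - {"offset":[0,-20,0],"dr":[0,0,0],"jaw":0}
    - {"offset":[0,-20,20],"dr":[0,0,0],"jaw":0}
    - {"offset":[0,0,30],"dr":[0,0,0],"jaw":0}
    - {"offset":[0,0,40],"dr":[0,0,0],"jaw":0}
    - {"offset":[0,0,40],"dr":[0,0,0],"jaw":0}
    - {"offset":[0,0,25],"dr":[0,0,0],"jaw":0}

```text
t: 5.48
eef_pos: [560.8, -238.3, 141.2]
ee_rot: [-1.57, -0.001, -3.069]
ft_force: [-0.4, 0.3, 0.0]
grip_width: -0.003
```

Run:
```python
from go import *
o,R,b=st()
s=camera("scene");t=camera("top")
P=std(72)+[(rect(-40,10,-87.5,-71.5,61),(255,255,255)),(rect(25,25,-79.5,-79.5,61),(255,0,0))]
overlay(s,B,P,185,100,200,150,4,"pics/s7.png")
overlay(t,B,P,240,130,150,115,5,"pics/t7.png")
```

```text
t 5.48 box xyz [  -0.5 -123.1  141.2] yaw -0.003 F [-0.4  0.3  0. ] w -0.0
```

View pics/s7.png

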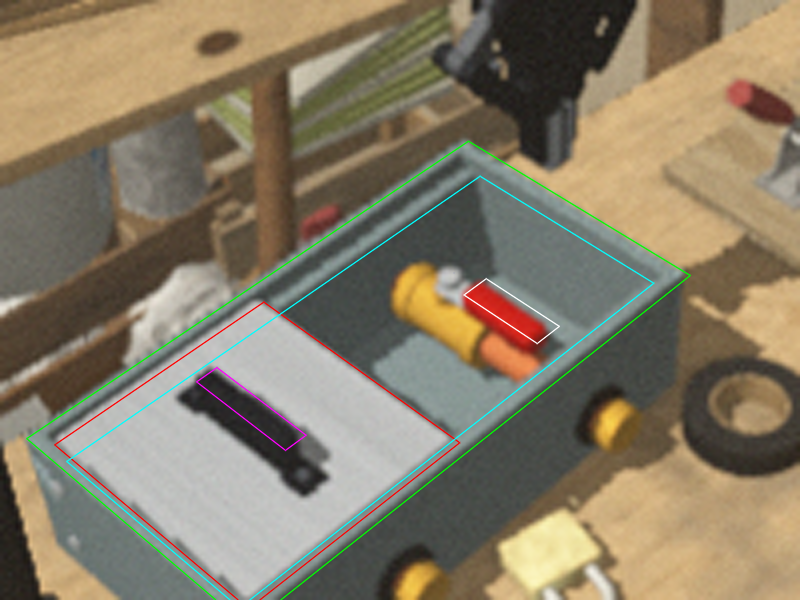

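View pics/t7.png

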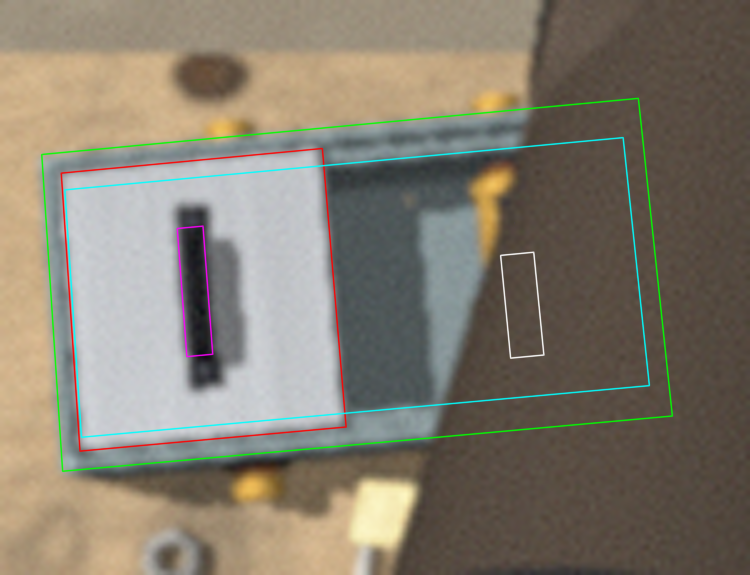

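Emit:
arm_command:
  rows:
    - {"offset":[14,10,-12],"dr":[0,0,0],"jaw":0}
    - {"offset":[0,15,0],"dr":[0,0,0],"jaw":0}
    - {"offset":[0,15,0],"dr":[0,0,0],"jaw":0}
    - {"offset":[0,0,0],"dr":[0,0,0],"jaw":0}

```text
t: 5.92
eef_pos: [544.8, -221.1, 98.6]
ee_rot: [-1.574, -0.005, -3.065]
ft_force: [-1.4, 0.2, -0.0]
grip_width: 0.001
```

Run:
```python
from go import *
o,R,b=st()
s=camera("scene")
e=np.array(o["eef_pos"]);k=[(proj(s,e+[0,0,-z])[0]-[245,100]+.5)*6-.5 for z in(0,19)];print(np.round(k))
crop(s,245,100,130,98,6,"pics/s8.png")
```

```text
t 5.92 box xyz [ -15.2 -104.7   98.6] yaw 0.001 F [-1.4  0.2 -0. ] w 0.0
[[459. 343.]
 [459. 386.]]
```

View pics/s8.png

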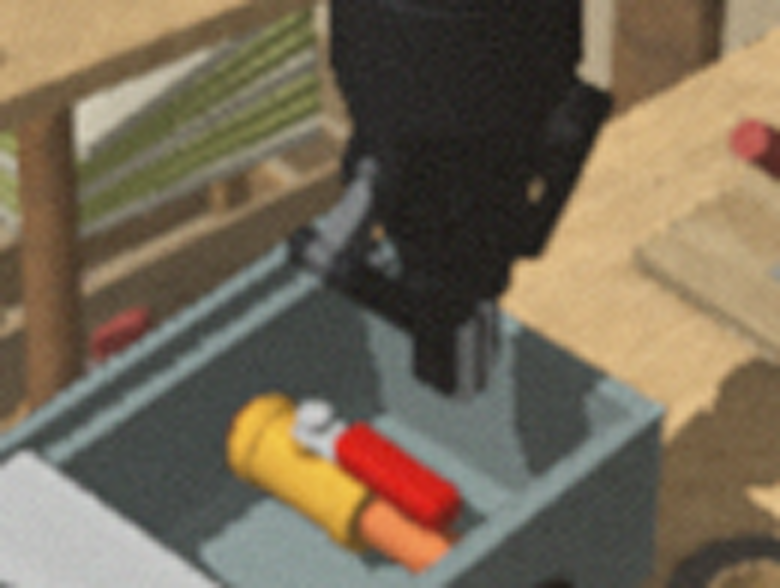

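Emit:
arm_command:
  rows:
    - {"offset":[0,0,6],"dr":[0,0,0],"jaw":0}
    - {"offset":[0,10,0],"dr":[0,0,0],"jaw":0}
    - {"offset":[0,10,0],"dr":[0,0,0],"jaw":0}
    - {"offset":[0,4,0],"dr":[0,0,0],"jaw":0}
    - {"offset":[0,0,0],"dr":[0,0,0],"jaw":0}
    - {"offset":[0,0,0],"dr":[0,0,0],"jaw":0}

```text
t: 6.47
eef_pos: [547.0, -228.6, 77.0]
ee_rot: [-1.571, -0.001, -3.066]
ft_force: [-0.0, 0.6, 1.1]
grip_width: 0.004
```

Run:
```python
from go import *
o,R,b=st()
s=camera("scene")
crop(s,245,100,130,98,6,"pics/s9.png")
```

```text
t 6.47 box xyz [ -13.6 -112.4   77. ] yaw -0.0 F [-0.   0.6  1.1] w 0.0
```

View pics/s9.png

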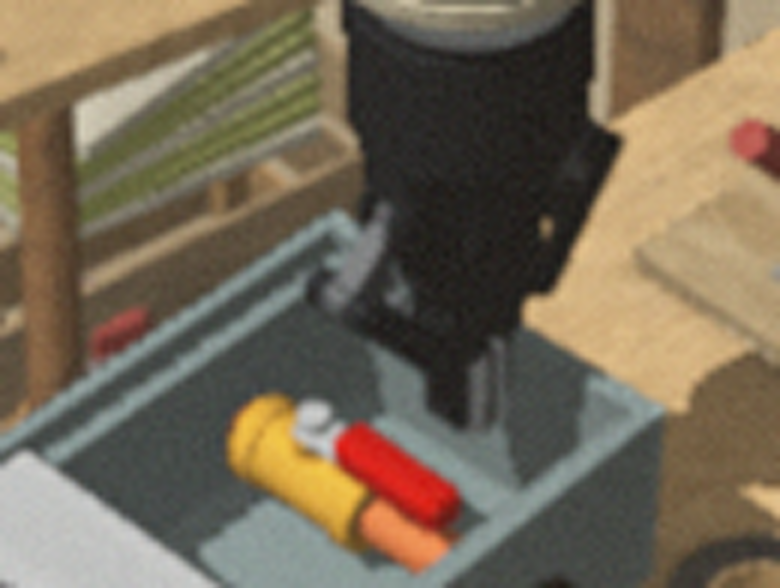

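Emit:
arm_command:
  rows:
    - {"offset":[0,6,0],"dr":[0,0,0],"jaw":0}
    - {"offset":[1,0,0],"dr":[0,0,0],"jaw":0}
    - {"offset":[2,0,-6],"dr":[0,0,0],"jaw":0}
    - {"offset":[1,0,-6],"dr":[0,0,0],"jaw":0}
    - {"offset":[2,0,-5],"dr":[0,0,0],"jaw":0}
    - {"offset":[2,0,-5],"dr":[0,0,0],"jaw":0}
    - {"offset":[2,0,-5],"dr":[0,0,0],"jaw":0}

```text
t: 7.1
eef_pos: [535.6, -202.6, 71.9]
ee_rot: [-1.57, 0.001, -3.066]
ft_force: [1.9, -3.1, 1.2]
grip_width: 0.001
```

Run:
```python
from go import *
o,R,b=st()
s=camera("scene")
crop(s,235,100,130,98,6,"pics/s10.png")
```

```text
t 7.1 box xyz [-22.9 -85.6  71.9] yaw -0.0 F [ 1.9 -3.1  1.2] w 0.0
```

View pics/s10.png

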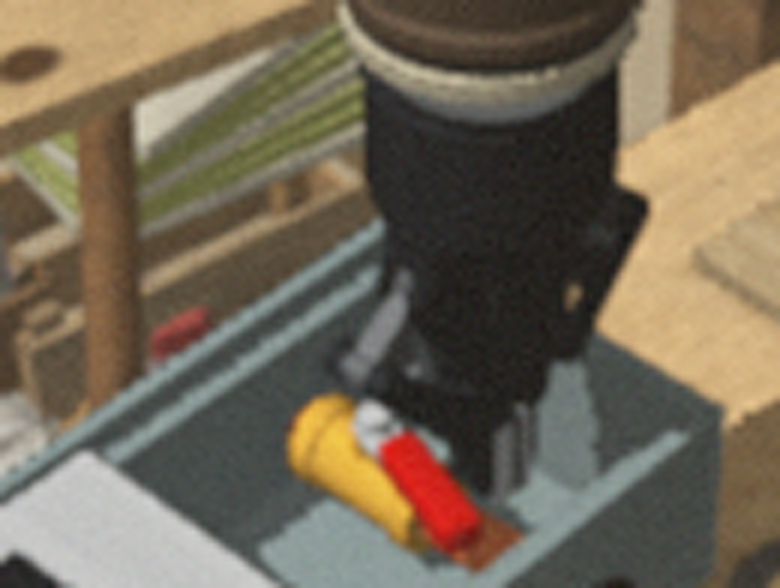

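Emit:
arm_command:
  rows:
    - {"offset":[0,1,-6],"dr":[0,0,0],"jaw":0}
    - {"offset":[0,0,-6],"dr":[0,0,0],"jaw":0}
    - {"offset":[-1,0,-6],"dr":[0,0,0],"jaw":0}
    - {"offset":[-2,0,-5],"dr":[0,0,0],"jaw":0}
    - {"offset":[-3,0,-5],"dr":[0,0,0],"jaw":0}
    - {"offset":[-3,0,-4],"dr":[0,0,0],"jaw":0}
    - {"offset":[-3,0,-3],"dr":[0,0,0],"jaw":0}

```text
t: 7.73
eef_pos: [544.5, -166.1, 70.2]
ee_rot: [-1.571, -0.001, -3.065]
ft_force: [-1.6, -3.5, -0.0]
grip_width: -0.002
```

Run:
```python
from go import *
o,R,b=st()
s=camera("scene")
crop(s,225,100,130,98,6,"pics/s11.png")
```

```text
t 7.73 box xyz [-11.3 -49.9  70.2] yaw 0.0 F [-1.6 -3.5 -0. ] w -0.0
```

View pics/s11.png

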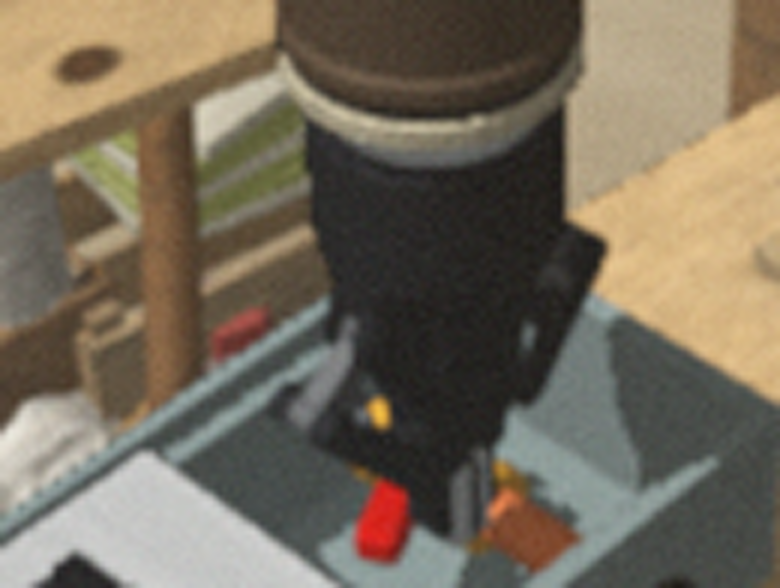

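Emit:
arm_command:
  rows:
    - {"offset":[-4,0,-4],"dr":[0,0,0],"jaw":0}
    - {"offset":[-4,0,-3],"dr":[0,0,0],"jaw":0}
    - {"offset":[-4,0,-2],"dr":[0,0,0],"jaw":0}
    - {"offset":[-3,0,-1],"dr":[0,0,0],"jaw":0}
    - {"offset":[0,0,0],"dr":[0,0,0],"jaw":0}

```text
t: 8.2
eef_pos: [559.4, -155.0, 70.3]
ee_rot: [-1.571, 0.0, -3.065]
ft_force: [-0.7, -0.2, 0.5]
grip_width: 0.002
```

Emit:
arm_command:
  rows:
    - {"offset":[-2,0,0],"dr":[0,0,0],"jaw":0}
    - {"offset":[-2,0,0],"dr":[0,0,0],"jaw":0}

```text
t: 8.37
eef_pos: [562.4, -154.6, 70.2]
ee_rot: [-1.572, -0.001, -3.065]
ft_force: [-3.9, 2.0, 0.5]
grip_width: -0.0
```

Run:
```python
from go import *
o,R,b=st()
s=camera("scene")
crop(s,225,100,130,98,6,"pics/s12.png")
```

```text
t 8.37 box xyz [  7.4 -39.8  70.2] yaw 0.0 F [-3.9  2.   0.5] w -0.0
```

View pics/s12.png

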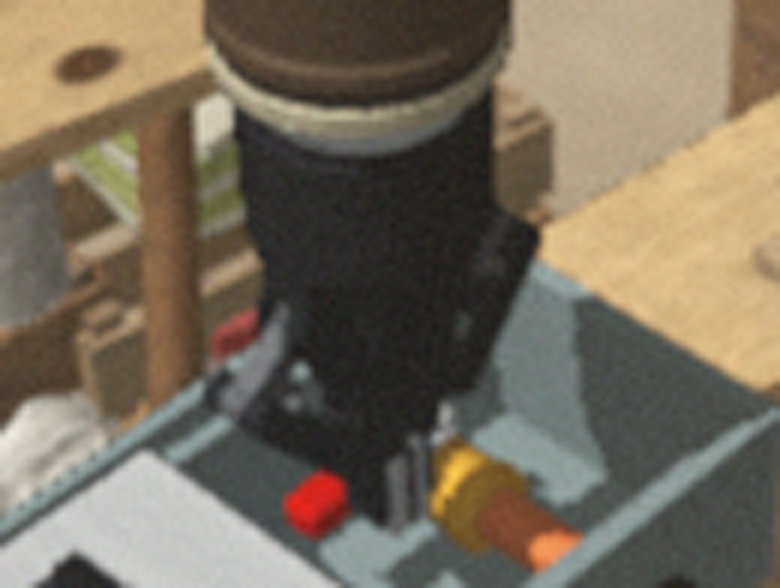

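Contact resumed at x≈7; keep pushing in small steps until the stop shows in the force.

Emit:
arm_command:
  rows:
    - {"offset":[-2,0,0],"dr":[0,0,0],"jaw":0}
    - {"offset":[0,0,0],"dr":[0,0,0],"jaw":0}

```text
t: 8.58
eef_pos: [563.3, -154.7, 70.1]
ee_rot: [-1.572, -0.003, -3.066]
ft_force: [-7.6, 3.0, 3.4]
grip_width: -0.002
```

Emit:
arm_command:
  rows:
    - {"offset":[-2,0,0],"dr":[0,0,0],"jaw":0}
    - {"offset":[0,0,0],"dr":[0,0,0],"jaw":0}

```text
t: 8.75
eef_pos: [563.5, -154.7, 69.9]
ee_rot: [-1.572, -0.007, -3.066]
ft_force: [-13.1, 2.5, 9.0]
grip_width: 0.001
```

Emit:
arm_command:
  rows:
    - {"offset":[-2,0,0],"dr":[0,0,0],"jaw":0}
    - {"offset":[0,0,0],"dr":[0,0,0],"jaw":0}

```text
t: 8.92
eef_pos: [563.7, -154.7, 69.7]
ee_rot: [-1.573, -0.01, -3.066]
ft_force: [-18.2, 3.3, 12.2]
grip_width: -0.003
```

The position has stopped while the force climbs, so this is the stop. Backing off, then up and away.

Emit:
arm_command:
  rows:
    - {"offset":[6,0,0],"dr":[0,0,0],"jaw":0}
    - {"offset":[9,0,0],"dr":[0,0,0],"jaw":0}
    - {"offset":[5,0,0],"dr":[0,0,0],"jaw":0}
    - {"offset":[0,-15,0],"dr":[0,0,0],"jaw":0}
    - {"offset":[0,-30,0],"dr":[0,0,0],"jaw":0}
    - {"offset":[0,-35,0],"dr":[0,0,0],"jaw":0}
    - {"offset":[0,-35,0],"dr":[0,0,0],"jaw":0}
    - {"offset":[0,-35,0],"dr":[0,0,0],"jaw":0}

```text
t: 9.58
eef_pos: [548.7, -156.7, 222.2]
ee_rot: [-1.571, 0.001, -3.066]
ft_force: [1.6, -0.4, -1.2]
grip_width: 0.0
```

Emit:
arm_command:
  rows:
    - {"offset":[0,0,30],"dr":[0,0,0],"jaw":0}
    - {"offset":[20,0,35],"dr":[0,0,0],"jaw":0}
    - {"offset":[28,0,35],"dr":[0,0,0],"jaw":0}
    - {"offset":[28,0,35],"dr":[0,0,0],"jaw":0}
    - {"offset":[28,0,35],"dr":[0,0,0],"jaw":0}
    - {"offset":[28,0,35],"dr":[0,0,0],"jaw":0}
    - {"offset":[28,0,35],"dr":[0,0,0],"jaw":0}
    - {"offset":[28,0,35],"dr":[0,0,0],"jaw":0}

```text
t: 10.25
eef_pos: [391.5, -431.1, 220.9]
ee_rot: [-1.569, 0.001, -3.066]
ft_force: [0.8, -0.6, -0.1]
grip_width: -0.002
```

Run:
```python
from go import *
o,R,b=st()
s=camera("scene");t=camera("top")
P=std(72)+[(rect(17,33,-64.5,-14.5,61),(255,255,255))]
overlay(s,B,P,185,100,200,150,4,"pics/s13.png")
overlay(t,B,P,240,130,150,115,5,"pics/t13.png")
crop(t,240,130,150,115,5,"pics/t13r.png")
```

```text
t 10.25 box xyz [-184.  -302.5  220.9] yaw -0.0 F [ 0.8 -0.6 -0.1] w -0.0
```

View pics/s13.png

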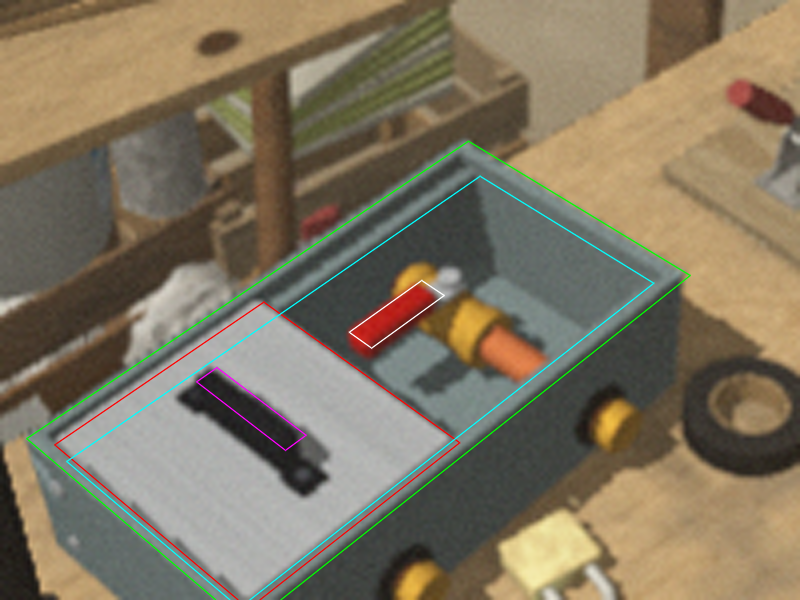

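View pics/t13.png

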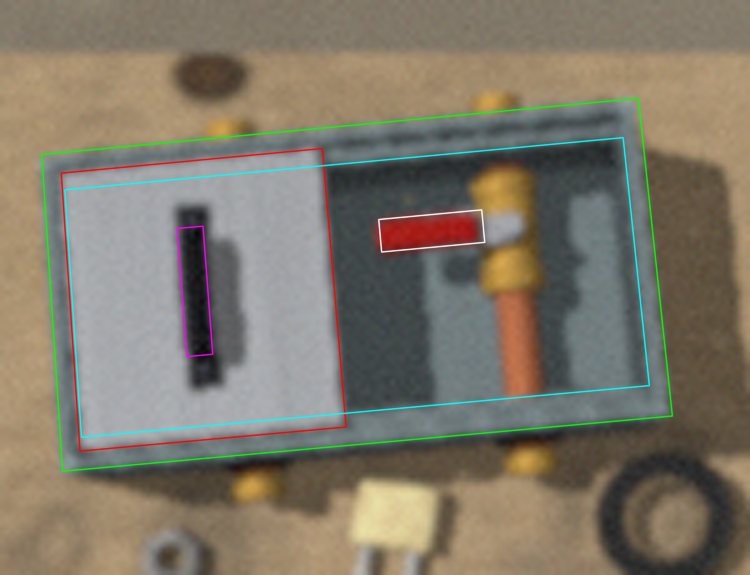

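View pics/t13r.png

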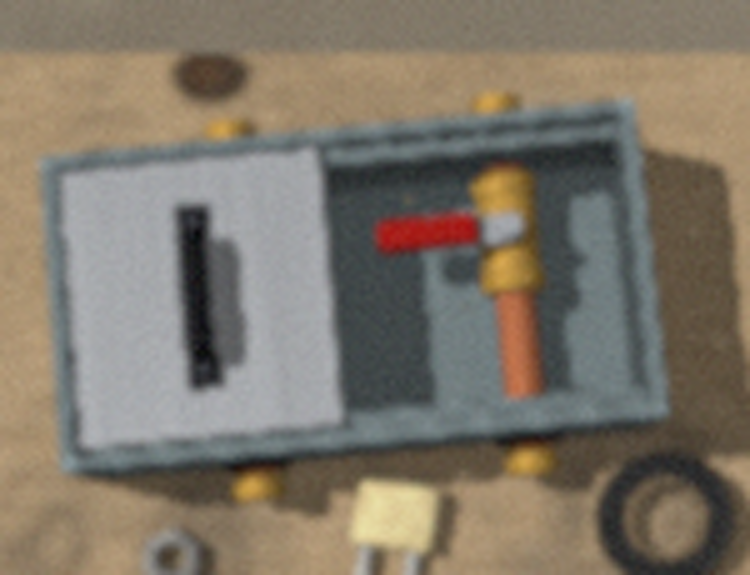

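Run:
```python
from go import *
t=camera("top");s=camera("scene")
for c in(t,s):
    im=c["image"].astype(int)
    x0,x1,y0,y1=(300,345,165,190) if c is t else (260,305,160,195)
    m=np.zeros(im.shape[:2],bool);g=im[y0:y1,x0:x1]
    m[y0:y1,x0:x1]=(g[...,0]>90)&(g[...,1]<50)&(g[...,2]<50)
    v,u=np.nonzero(m);W3=np.array([onz(c,(a,b),58)[:2] for a,b in zip(u,v)])
    d=np.linalg.svd(W3-W3.mean(0),full_matrices=False)[2][0]; d*=np.sign(d[1])
    print(len(u),W3.mean(0).round(1),"dir angle from box +y (rad)",round(np.arctan2(-d[0],d[1])-B[2],3))
crop(s,185,100,200,150,4,"pics/s14.png")
```

```text
104 [ 579.  -149.3] dir angle from box +y (rad) 0.005
169 [ 580.6 -148.9] dir angle from box +y (rad) 0.017
```

View pics/s14.png

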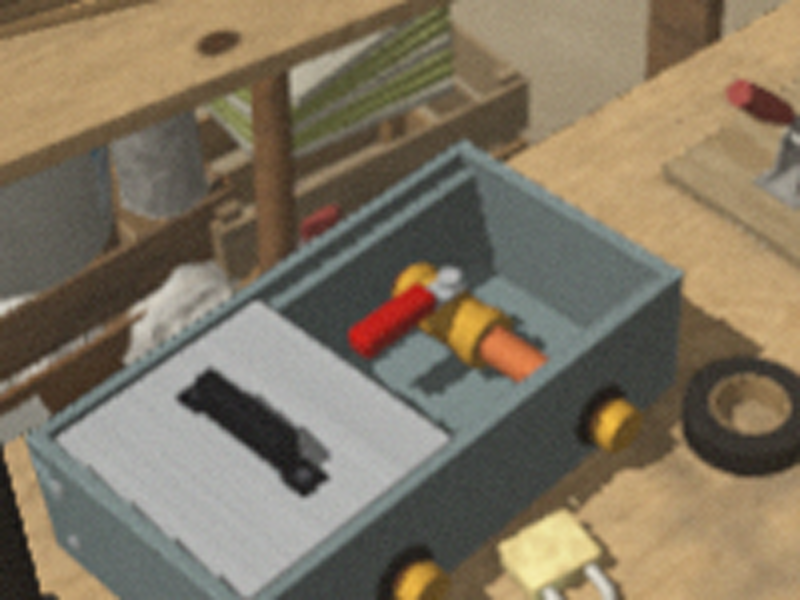

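The handle lines up with the box's +y axis to within 0.02 rad. The cover lies flat against the end wall, and the loose items look unmoved. Handing in.

```bash
python3 -c "
from plant import job
print(job.sign_off())"
```

```text
the job is handed in; nothing more can be done
None
```

I pushed the cover along its rails to the +y end of the box, then turned the red handle clockwise to its stop. I then withdrew the hand and handed the job in at about 10.5 s of the 45 s allowed.

**Cover:** the push force rose from about 5 N to 21 N at the end of travel, which I took as the end wall. In both cameras the cover lies flat on the rails, and it matches the outline drawn at y = +72 mm.

**Red handle:** the force rose to about 18 N (22 N including the vertical part) with almost no further movement, so it is at its stop. The images put it within 0.005 rad (top) and 0.017 rad (scene) of pointing straight along the box's +y.

**Other items:** the padlock, nut and tape roll look unmoved in the pictures. The blue handle is now under the cover, so I couldn't see it at the end. Nothing reached below the cover on that side.

**Disagreement:** the box showed up 1–2% smaller in the images than the given model, so its position is good to a few mm. I relied on contact forces for both end stops.

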